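# Draw the inked block to the tape with the sprung gauge and cover it with the bridge

## Robot

A 7-joint arm with a two-finger parallel gripper is mounted at the origin on the work surface. World frame = base frame: x ahead of the robot, y to its left, z up, the work surface at z = 0. Lengths are in m, angles in rad, forces in N, time in s.
With the tool pointing down it reaches from about 0.4 to 0.875 m from the base axis. Payload 19.3 kg.
Tool frame: the origin (TCP) lies on the centre line of the jaws, within the pads' length; the fingertips stand 14 mm ahead of it and the grasp point (between the pads) lies 5 mm behind it; z points along the fingers, y is the line along which they close (so a half turn about z gives the same grasp; the last joint's range is limited). The gripper opens to 85 mm and grips with 20 to 120 N. Pads are 22 mm wide; open, the fingers measure 114 mm over their backs; the gripper's body (76 mm by 85 mm) begins 54 mm behind the grasp point. The pads swing forward as they close: fully open they stand 13 mm farther back than shut.
Start: joints at [-1.308, 0.521, -0.036, 1.599, 0.021, 1.021, -0.113], TCP at [0.204, 0.591, 0.245] pointing down, gripper open.
Joint ranges: [-2.91, 2.91], [-0.3, 2.13], [-1.5, 1.42], [0.17, 2.43], [-1.26, 4.41], [0.16, 1.93], [-2.52, 2.52]. Speed limits (rad/s): [1.89, 1.89, 2.39, 2.39, 3.01, 3.01, 3.01].

## Interface

Orientations are given as [roll, pitch, yaw] about the fixed x, y, z axes, in that order (R = Rz(yaw) Ry(pitch) Rx(roll)).
In Python, from workcell import bot, grab_frame, regions_of gives the robot as it stands. The module is installed in compiled form; this text tells all that it offers.
- The arm moves only by the tool play_rows, never from a script. Its argument "plan" is a list of rows, each a list of 3 entries, a list of its own where there are three numbers: the shift along the tool's x, y, z in units of 2.5 cm (1.0 is 2.5 cm), then the turn, a rotation vector about the tool's x, y, z in units of 0.15 rad (1.0 is 0.15 rad), then the closure, from -1 (fully open) to 1 (shut). In form: [[[tx, ty, tz], [rx, ry, rz], jaw], ...]. A call has 1 to 20 rows; each row shifts and turns the commanded pose from where the row before left it, along the tool's axes as they then stand; what a row does not reach is not made up. A row lasts 1/8 s, in which the tool goes at most 62.5 mm and 10.7 degrees, less where a joint would pass 70% of its speed; a pose out of reach is approached as far as the arm can. A call with a number of a shift or a turn outside -1 to 1 is refused whole. A call with a gripper value outside its range is refused whole. The fingers move at their own pace and stop on an object; "newtons" is the grip in N (left out, the last holds). Time passes only in rows, so rows that do not move let the fingers close. It gives the time, the measured TCP pose, the force, the opening and the grip force at its end, in the units of the state.
- bot.observe(): the state, without advancing time (a new reading comes with each control period).
- grab_frame(name): name is "scene" or "side" or "wrist"; returns a dict with "pixels" (400x640x3 uint8, red, green, blue), "depth" (400x640 float32, m along the optical axis (not along the pixel's ray), 0 where there is no reading), "camera_matrix" (3x3 intrinsics, pixels), "R" (3x3) and "t" (3): a world point X has camera coordinates R X + t. Camera axes: x right, y down, z forward; pixel columns grow to the right and rows downward; lengths in m; the calibration is good to about 2 mm. The wrist camera is an equidistant fisheye: a pixel r from the principal point sees the ray r / f radians off the axis. A picture is of the moment at which its call begins.
- bot.job_done(): hands the job in; it is judged then, once.
Trained networks look in the newest picture that a camera, given by its name, has taken for a name from the list of things; names that differ only in an ending like _2 or _b are one class to them, and where a whole thing is asked for, a point or a joint stands for the part that bears it (a point fixed in the world has none). Each returns a list of dicts, best first, with "p" (0 to 1); they miss things now and then, are a little off and sometimes report something else, mostly with a low value. They report only what shows in the picture. A call takes as long as a camera call. They do not tell look-alikes from the thing itself.
- regions_of(thing, camera): "mask" (400x640 bool, what is visible of it) and "box" ([left, top, right, bottom] in pixels, round what is visible of it).
The state is a dict: "clock": time; "qpos": joint angles; "qd": joint speeds; "joint_efforts": joint torques, N m; "position": TCP position; "tool_rot": TCP orientation; "force": force on the tool from outside, world axes, zero at the start; "moment": the same for the moment, N m; "grip_width": finger opening in m; "finger_force": force on a finger pad.
Only numpy, scipy, OpenCV 4.12 (cv2) and the standard library are available. Lean on these libraries where they do the work, as an engineer would, in place of code of your own. Each camera call takes 0.05 s, during which the arm holds its last target. There are 200 camera calls.

## Task

The lino block on the registration bed is freshly inked, so nothing but the gauge may touch it: pull the sprung gauge out by its upright paddle until its cross-bar has drawn the block along and the block's leading edge lies on the strip of paper tape, and stop there for a moment. Ease the gauge all the way back home without letting it snap, leaving the block on the tape. Then lay the wooden bridge across the two side rails, square and over the middle of the block, without touching the block, and leave everything else on the table alone.

Things in the scene. Friction and masses are not known exactly. Their poses are not given: they have to be found in the camera images.
- bed: Registration bed, fixed: grey board 200 mm (x) by 360 mm (y), 16 mm thick, covering y -190 to +170 mm; origin on the table midway between the rails; +y is the direction in which the gauge is pulled out, z up. At the back, y -170 to -90 mm, a dark steel spring housing, 120 mm wide, top at z = 63 mm; two guide rods stick out up to 65 mm behind it.
- rails (a point): Point midway between the two wooden side rails, level with their flat tops, at x = 0, y = 0, z = 60 mm of the bed. The rails run along the bed's y (from -120 to +170 mm), centred at x = -85 and +85 mm, each 14 mm wide; the gap between them is 156 mm.
- gauge (a joint): How far the sprung gauge is pulled out along the bed's +y, m: 0 fully home (its start), 0.14 end of travel. It is a steel cross-bar 130 mm wide (x), z 20 to 40 mm, whose +y face pushes the block, carrying an upright paddle. A spring always pulls it home: 2.3 N at home, 0.45 N more per 10 mm, with some damping.
- paddle_top (a point): Middle of the top edge of the gauge's aluminium paddle, 60 mm wide (x), 8 mm thick (y); moves with the gauge; at home at x = 0, y = -83, z = 110 mm of the bed. Cross-bar front face: 10 mm ahead (+y) of it. Hook the paddle from behind (-y side) with shut fingers dipped 20 to 35 mm below its top, over the housing, or pinch it.
- block: Inked lino block, loose on the bed ahead (+y) of the cross-bar: plywood, dark face with light cut lines, 110 mm (x) by 80 mm (y) by 22 mm, 0.3 kg; origin mid-underside, axes near the bed's. Starts up to 30 mm ahead of the cross-bar, a little askew; the cross-bar squares it as it pushes. It stays put when the gauge goes back, and cannot be drawn back if pulled too far.
- block_front (a point): Middle of the block's leading (+y) upper edge: 40 mm ahead of the block's origin, 22 mm up.
- tape: A flat strip of pale paper tape stuck across the bed between the rails, the mark: 154 mm (x) by 16 mm wide (y), no thickness to speak of, origin at its middle, axes along the bed's. The block slides over it freely. The block's leading edge must come to lie within its width.
- bridge: A loose brown wooden bridge on the table, to the right of the bed: a board 200 mm (x) by 50 mm (y) by 12 mm, with a grip rib on top, 80 mm long (x), 22 mm wide (y), from 12 to 46 mm high; 0.18 kg. Origin at the middle of the underside. To be laid with its length across the bed's rails (either way round), underside at z = 60 mm.
- brayer: Bystander: ink roller 100 mm wide with a wooden handle. To be left alone.
- ink_tin: Bystander: round tin 84 mm across, 60 mm high. To be left alone.
- gouge: Bystander: cutting tool 160 mm long with a wooden handle. To be left alone.
- offcut: Bystander: short lino offcut 120 by 50 by 22 mm, without a grip. To be left alone.
- knife: Bystander: ink knife 200 mm long. To be left alone.
There are look-alikes about, which are no part of the job. Leave any pink, purple or turquoise look-alike of the block alone.

How it is judged:
On the way, in this order (a step that is already met when the one before it is completed fails the run):
1. the gauge, pulled out, has drawn the block's leading edge onto the tape and stops there (y of block_front in the frame of tape between -0.0085 and 0.0085 m and value of joint gauge above 0.03 m and velocity of joint gauge between -0.01 and 0.01 m/s), for 0.3 s.
2. the gauge is fully home again and the block is still on the tape (y of block_front in the frame of tape between -0.0085 and 0.0085 m and value of joint gauge below 0.004 m), for 0.2 s.
At the end, for the whole second after the job is handed in: Block edge within 8.5 mm of the tape's middle, block square to 0.1 rad; gauge home (under 4 mm); bridge at rest on both rails (underside 57.5 to 63 mm up, level to 0.04 rad), square to 0.14 rad, centred between the rails to 13 mm and over the block's middle to 20 mm along the bed (all of step 2 and angle between the y axis of block and the y axis of bed, either way round below 0.1 rad and z of bridge in the frame of bed between 0.0575 and 0.063 m and angle between bridge's own z axis and vertical below 0.04 rad and angle between the x axis of bridge and the x axis of bed, either way round below 0.14 rad and x of bridge in the frame of bed between -0.013 and 0.013 m and y of bridge in the frame of block between -0.02 and 0.02 m and linear speed of each of bridge, block below 0.02 m/s); the robot touches nothing.
It fails at once if the robot touches the inked block (contact force between the arm and block above 0.3 N).
It fails at once if the fingers touch the inked block (contact force between the fingers and block above 0.3 N).
It fails at once if the bridge touches the inked block (contact force between bridge and block above 0.3 N).
It fails at once if the gauge snaps back (faster than 0.5 m/s) (velocity of joint gauge below -0.5 m/s).
It fails at once if a bystander is moved by more than 30 mm (distance of any of brayer, ink_tin, gouge, offcut, knife from where it was at the start of the episode above 0.03 m).
It also fails if it takes over 67 s, if anything falls off the work surface, if the arm or the gripper's body presses on something with over 40 N, if the wrist force passes 120 N, or if a joint passes its speed limit or range.

## Working session

There is one attempt and no reset: what is moved stays moved. The work goes in short steps, Python scripts to look and compute and a tool call to move; the robot and the scene stay as the last step left them, time stands still between calls to the robot, and variables do not carry over. Pictures are saved under pics/ and viewed, at most 10 in all, crops included, and the job is handed in when it is done.

Besides the shell and the picture viewer there is one more tool, called in YAML: its name, and indented under it one key for each argument. play_rows: Moves the arm, as the interface text tells. Its arguments: {"type":"object","properties":{"plan":{"type":"array"},"newtons":{"type":"number"}},"required":["plan"]}

```bash
mkdir -p pics; cat > h.py <<'E'
import numpy as np, cv2
from workcell import bot, grab_frame, regions_of
def cloud(f):
    K=f["camera_matrix"];d=f["depth"];v,u=np.mgrid[:d.shape[0],:d.shape[1]]
    P=np.stack([(u-K[0,2])/K[0,0]*d,(v-K[1,2])/K[1,1]*d,d],-1)
    W=(P-f["t"])@f["R"]; W[d==0]=np.nan
    return W
def save(f,n,box=None,s=1):
    im=f["pixels"][...,::-1]
    if box: l,t,r,b=box; im=im[t:b,l:r]
    cv2.imwrite("pics/"+n,cv2.resize(im,None,fx=s,fy=s,interpolation=cv2.INTER_CUBIC))
E
python3 - <<'E'
from h import *
print(bot.observe())
for c in("scene","side"):
    f=grab_frame(c);save(f,c+"1.png");W=cloud(f);print(c,f["R"].round(3).tolist(),f["t"],f["camera_matrix"].tolist())
    np.savez(c+"1.npz",**f)
    for t in("bed","paddle_top","block","tape","bridge","brayer","ink_tin","gouge","offcut","knife"):
        for r in regions_of(t,c):
            if r["p"]>.2: print(t,round(r["p"],2),np.array(r["box"]).astype(int),np.nanmedian(W[r["mask"]],0).round(3))
E
```

```text
{'clock': 0.0, 'qpos': array([-1.30824323,  0.52201112, -0.03634106,  1.59997714,  0.02116122,
        1.02107042, -0.11275627]), 'qd': array([ 5.37653869e-04,  8.98844511e-04, -6.80514135e-04,  3.41531600e-04,
        6.91900291e-05,  2.41147812e-04, -1.62910076e-04]), 'joint_efforts': array([-1.38459840e-03, -9.27094960e+01,  1.97966695e+00, -3.69939744e+01,
        1.79484993e-02,  7.96260720e-03,  4.30031434e-06]), 'position': array([0.20407047, 0.59042767, 0.24473841]), 'tool_rot': array([-3.14051001e+00,  3.56721145e-05,  2.80886434e+00]), 'force': array([-0.6117328, -0.0475229, -0.0124144]), 'moment': array([ 0.00890472, -0.0184084 ,  0.01285091]), 'finger_force': 0.0, 'grip_width': 0.08533120998953019}
scene [[0.182, 0.983, 0.001], [0.76, -0.14, -0.634], [-0.623, 0.117, -0.773]] [-0.0980196  -0.36453077  1.35855242] [[394.46695769027497, 0.0, 325.41013514403284], [0.0, 394.46695769027497, 195.10561744947373], [0.0, 0.0, 1.0]]
bed 0.94 [301 174 478 252] [0.604 0.158 0.028]
paddle_top 0.59 [305 183 365 230] [0.597 0.084 0.06 ]
paddle_top 0.3 [205 244 260 289] [ 0.663 -0.241  0.
[... 700 characters left out ...]
201.83739417337486], [0.0, 0.0, 1.0]]
bed 0.9 [280 137 365 228] [0.569 0.078 0.028]
paddle_top 0.75 [283 137 367 228] [0.57  0.082 0.025]
paddle_top 0.68 [303 171 349 228] [0.569 0.084 0.075]
block 0.78 [298 172 338 188] [0.542 0.149 0.039]
block 0.74 [302 240 350 282] [ 0.475 -0.164  0.022]
block 0.72 [242 221 288 255] [ 0.346 -0.016  0.022]
block 0.71 [350 137 387 161] [0.806 0.252 0.022]
tape 0.47 [291 156 335 162] [0.603 0.284 0.017]
bridge 0.84 [334 293 420 318] [ 0.525 -0.342  0.013]
brayer 0.58 [419 222 473 270] [ 0.799 -0.206  0.025]
ink_tin 0.67 [284 140 363 228] [0.569 0.08  0.027]
offcut 0.85 [376 245 426 281] [ 0.655 -0.247  0.022]
knife 0.96 [212 159 230 199] [0.285 0.27  0.005]
```

View pics/scene1.png

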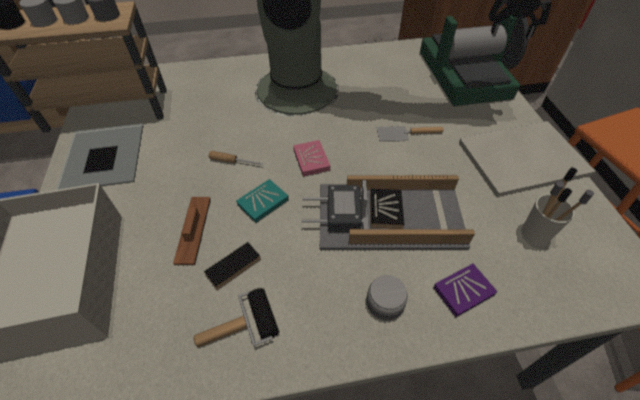

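View pics/side1.png

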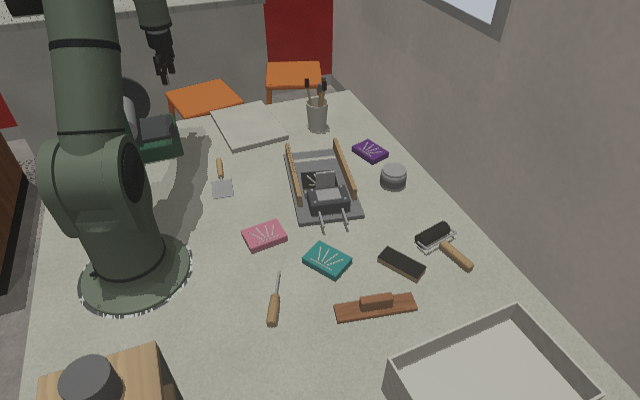

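Scene picture: the bed spans (303-470, 175-250) with the dark block at (386,208) and the tape at (440,208). The brown bridge is at (192,230), or (375,305) in the side view. Block candidates are pink (311,157), turquoise (263,200), purple (465,290) and the dark one in the bed at (386,208). The dark one fits, since it sits between the rails ahead of the cross-bar.

```bash
python3 - <<'E'
from h import *
def rect(p,n):
    r=cv2.minAreaRect((p[:,:2]*1000).astype(np.float32));b=cv2.boxPoints(r)
    print(n,len(p),np.round(r[0],1),np.round(r[1],1),round(r[2],2)); return b
for c in("scene","side"):
    f=dict(np.load(c+"1.npz"));W=cloud(f);px=f["pixels"].astype(int);x,y,z=W[...,0],W[...,1],W[...,2]
    brown=(px[...,0]-px[...,2]>30)
    m=brown&(abs(z-.06)<.004)&(x>.4)&(x<.8)&(y>0)&(y<.4)
    n,l,s,_=cv2.connectedComponentsWithStats(m.astype(np.uint8))
    for i in range(1,n):
        if s[i,4]>60: rect(W[l==i],c+" rail")
    rect(W[m],c+" rails")
    near=(x>.4)&(x<.8)&(y>-.1)&(y<.45)
    m=near&(z>.085)&(z<.125); p=W[m]; print("paddle",len(p),np.nanmean(p,0).round(4),np.percentile(p[:,2],97).round(4)); rect(p[p[:,2]>.104],"ptop")
    lum=px.mean(-1)
    m=near&(abs(z-.038)<.005)&~brown&(y>.1)&(y<.3)&(lum<90)
    rect(W[m],"block")
    m=near&(abs(z-.016)<.005)&(y>.24)&(y<.33)&(lum>150); print("lum",lum[near&(abs(z-.016)<.005)&(y>.24)&(y<.33)].mean())
    if m.sum()>5: rect(W[m],"tape")
    bb=brown&(x>.42)&(x<.66)&(y<-.22)&(y>-.5)
    m=bb&(abs(z-.012)<.006); rect(W[m],"bridge board"); print(W[m][:,2].mean())
    m=bb&(z>.036)&(z<.06); rect(W[m],"rib"); print(W[m][:,2].mean())
f=dict(np.load("scene1.npz"));save(f,"crop.png",(295,165,480,260),4)
E
```

```text
scene rail 440 [507.6 209. ] [288.9  15. ] 79.47
scene rail 618 [674.  179.3] [289.3  15.1] 79.62
scene rails 1058 [590.7 194.3] [289.3 184.1] 79.79
paddle 110 [0.5764 0.0855 0.104 ] 0.1114
ptop 71 [571.3  87.3] [ 8.  58.6] 79.39
block 1408 [596.4 200.3] [232.3 176.6] 79.99
lum 91.60317460317461
bridge board 943 [ 534.5 -335.2] [ 51.  199.9] 79.22
0.01217235381259387
rib 262 [ 534.7 -334.7] [22.8 79.9] 79.43
0.04567550089778662
side rail 211 [672.7 177. ] [286.5  14.1] 79.58
side rail 217 [505.9 207.7] [287.1  13.5] 79.75
side rails 428 [589.4 192.1] [287.1 182.9] 79.43
paddle 167 [0.569  0.0862 0.1002] 0.1122
ptop 68 [569.5  87.7] [13.4 57.5] 78.28
block 263 [586.1 205.3] [220.7 171.8] 79.57
lum 121.40973169622555
tape 87 [610.5 285. ] [ 16.2 143.4] 79.56
bridge board 1103 [ 533.3 -335.5] [ 51.8 199. ] 78.96
0.012499638146413384
rib 313 [ 533.1 -335.3] [23.3 78.9] 78.95
0.045287948984912715
```

View pics/crop.png

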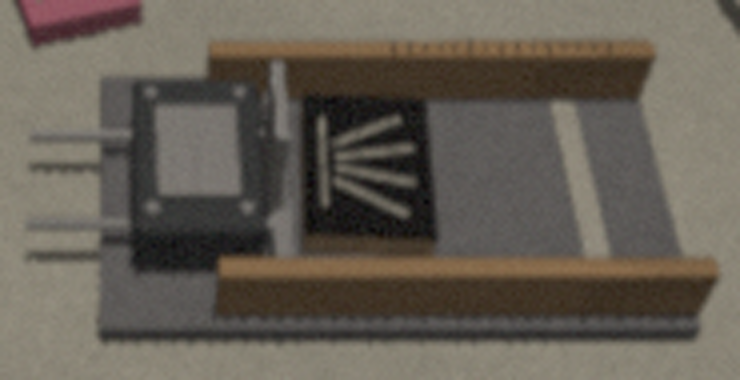

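The crop confirms the dark block with light cut lines, ahead of the cross-bar inside the rails. The tape is the pale strip to its right at crop (580,180). The bed fit gives a yaw of about -0.18 and origin (0.586, 0.169). The paddle then predicts to (0.571, 0.087), which agrees with the measurement. The bridge is at (0.534, -0.335), almost parallel to the bed x. First I move above the paddle.

play_rows:
  plan:
    - [[0,0,0],[0,0,-1],-1]
    - [[-1,-0.95,0.1],[0,0,0],-1]
    - [[-1,-0.95,0.1],[0,0,0],-1]
    - [[-1,-0.95,0.1],[0,0,0],-1]
    - [[-1,-0.95,0.1],[0,0,0],-1]
    - [[-1,-0.95,0.1],[0,0,0],-1]
    - [[-1,-0.95,0.1],[0,0,0],-1]
    - [[-1,-0.95,0.1],[0,0,0],-1]
    - [[-1,-0.95,0.1],[0,0,0],-1]
    - [[-1,-0.95,0.1],[0,0,0],-1]
    - [[-1,-0.95,0.1],[0,0,0],-1]
    - [[-1,-0.95,0.1],[0,0,0],-1]
    - [[-1,-0.95,0.1],[0,0,0],-1]
    - [[-1,-0.95,0.1],[0,0,0],-1]
    - [[-1,-0.95,0.1],[0,0,0],-1]
    - [[-1,-0.95,0.1],[0,0,0],-1]
    - [[-1,-0.95,0.1],[0,0,0],-1]
    - [[-1,-0.95,0.1],[0,0,0],-1]
    - [[-1,-0.95,0.1],[0,0,0],-1]

```text
clock: 3.48
position: [0.5696, 0.0876, 0.2003]
tool_rot: [3.142, 0.0, 2.959]
force: [-0.1, 0.4, 0.3]
grip_width: 0.0855
finger_force: 0.0
```

```bash
cat >> h.py <<'E'
YAW=-.180; O=np.array([.586,.169])
A=np.array([[np.cos(YAW),np.sin(YAW)],[-np.sin(YAW),np.cos(YAW)]])
def bedxy(W): return (W[...,:2]-O)@A.T
def tcp(tag=""):
    s=bot.observe();print(tag,s["clock"],"bed xy mm",(1000*bedxy(s["position"])).round(1),"z",round(1000*s["position"][2],1),"rot",s["tool_rot"].round(3),"F",s["force"].round(1),"grip",round(s["grip_width"],4),round(s["finger_force"],1))
E
python3 - <<'E'
from h import *
tcp()
for c in("scene","side"):
    f=dict(np.load(c+"1.npz"));W=cloud(f);lum=f["pixels"].mean(-1);b=bedxy(W)*1000;z=W[...,2]*1000
    k=(abs(b[...,0])<60)&(abs(z-16)<6)&(b[...,1]>70)&(b[...,1]<165)
    print(c,"bed z",np.median(z[k]))
    for lo in range(96,140,4):
        q=k&(b[...,1]>=lo)&(b[...,1]<lo+4)
        print(lo,q.sum(),round(lum[q].mean(),0) if q.any() else None,end=" | ")
    k=(abs(b[...,0])<70)&(abs(z-38)<4)&(b[...,1]>-75)&(b[...,1]<60)
    r=cv2.minAreaRect(b[k].astype(np.float32));print("\nblock",k.sum(),r)
    m=(z>104)&(abs(b[...,0])<50)&(b[...,1]<-60)&(b[...,1]>-110);print("paddle y range",np.percentile(b[m][:,1],[3,50,97]),np.percentile(b[m][:,0],[3,97]))
E
```

```text
3.475 bed xy mm [ -1.5 -83.1] z 200.3 rot [3.142 0.    2.959] F [-0.1  0.4  0.3] grip 0.0855 0.0
scene bed z 15.722860813507472
96 50 90.0 | 100 53 90.0 | 104 55 92.0 | 108 56 117.0 | 112 55 132.0 | 116 51 133.0 | 120 53 128.0 | 124 48 105.0 | 128 60 90.0 | 132 47 90.0 | 136 54 90.0 | 
block 1152 ((0.4104652404785156, -28.134525299072266), (91.85148620605469, 132.33126831054688), 86.69978332519531)
paddle y range [-86.67988139 -83.49786287 -79.17636264] [-28.07036963  28.1881807 ]
side bed z 17.000611219562717
96 32 118.0 | 100 18 119.0 | 104 23 120.0 | 108 26 141.0 | 112 28 156.0 | 116 28 162.0 | 120 23 151.0 | 124 15 138.0 | 128 24 121.0 | 132 24 118.0 | 136 25 118.0 | 
block 244 ((-8.917957305908203, -27.22869873046875), (98.19613647460938, 109.71531677246094), 88.33932495117188)
paddle y range [-88.78960506 -84.4962537  -77.04297558] [-28.51980691  26.31645707]
```

Tape centre is at bed y ≈ 117.5 mm, so the target gauge travel is ≈ 110.5 mm. Next I descend and pinch the paddle.

play_rows:
  plan:
    - [[0,0,0.8],[0,0,0],-1]
    - [[0,0,0.8],[0,0,0],-1]
    - [[0,0,0.8],[0,0,0],-1]
    - [[0,0,0.8],[0,0,0],-1]
    - [[0,0,0.6],[0,0,0],-1]
    - [[0,0,0.4],[0,0,0],-1]
    - [[0,0,0],[0,0,0],1]
    - [[0,0,0],[0,0,0],1]
    - [[0,0,0],[0,0,0],1]
    - [[0,0,0],[0,0,0],1]
    - [[0,0,0],[0,0,0],1]
    - [[0,0,0],[0,0,0],1]
    - [[0,0,0],[0,0,0],1]
    - [[0,0,0],[0,0,0],1]
  newtons: 40

```text
clock: 5.22
position: [0.5691, 0.0884, 0.0957]
tool_rot: [3.142, 0.0, 2.959]
force: [-1.0, -0.2, 5.7]
grip_width: 0.0073
finger_force: 39.8
```

```bash
python3 -c "
from h import *
tcp()"
```

```text
5.225 bed xy mm [ -2.2 -82.3] z 95.7 rot [3.142 0.    2.959] F [-1.  -0.2  5.7] grip 0.0073 39.8
```

play_rows:
  plan:
    - [[0,0.2,0],[0,0,0],1]
    - [[0,0.4,0],[0,0,0],1]
    - [[0,0.4,0],[0,0,0],1]
    - [[0,0.4,0],[0,0,0],1]
    - [[0,0.4,0],[0,0,0],1]
    - [[0,0.4,0],[0,0,0],1]
    - [[0,0.4,0],[0,0,0],1]
    - [[0,0.4,0],[0,0,0],1]
    - [[0,0.4,0],[0,0,0],1]
    - [[0,0.2,0],[0,0,0],1]
    - [[0,0.2,0],[0,0,0],1]
    - [[0,0,0],[0,0,0],1]
    - [[0,0,0],[0,0,0],1]

```text
clock: 6.85
position: [0.5861, 0.181, 0.0957]
tool_rot: [-3.14, -0.0, 2.958]
force: [-4.1, -5.7, 9.5]
grip_width: 0.0072
finger_force: 40.6
```

```bash
cat >> h.py <<'E'
def look(n):
    f=grab_frame("scene");W=cloud(f);px=f["pixels"].astype(int);lum=px.mean(-1);b=bedxy(W)*1000;z=W[...,2]*1000
    # leading edge: block top points (z~38) furthest +y per x column
    k=(abs(z-38)<5)&(b[...,1]>-70)&(b[...,1]<150)&(abs(b[...,0])<58)&(px[...,0]-px[...,2]<30)
    e=[]
    for x0 in range(-56,56,8):
        q=k&(b[...,0]>=x0)&(b[...,0]<x0+8)
        if q.sum()>4: e.append((x0+4,np.percentile(b[q][:,1],98)))
    print("edge",[(a,round(c,1)) for a,c in e])
    k=(abs(b[...,0])<60)&(abs(z-16)<5)&(b[...,1]>95)&(b[...,1]<145)
    print("tape lum",[(lo+2,int(lum[k&(b[...,1]>=lo)&(b[...,1]<lo+3)].mean())) for lo in range(98,140,3) if (k&(b[...,1]>=lo)&(b[...,1]<lo+3)).any()])
    save(f,n,(310,165,490,260),4); return f
E
python3 -c "
from h import *
tcp(); look('pull1.png')"
```

```text
6.85 bed xy mm [-2.1 11.9] z 95.7 rot [-3.14  -0.     2.958] F [-4.1 -5.7  9.5] grip 0.0072 40.6
edge [(-52, np.float64(99.6)), (-44, np.float64(100.1)), (-36, np.float64(99.7)), (-28, np.float64(100.5)), (-20, np.float64(99.4)), (-12, np.float64(98.8)), (-4, np.float64(100.2)), (4, np.float64(98.6)), (12, np.float64(99.8)), (20, np.float64(99.4)), (28, np.float64(98.5)), (36, np.float64(99.1)), (44, np.float64(98.5)), (52, np.float64(21.0))]
tape lum [(100, 91), (103, 91), (106, 94), (109, 113), (112, 129), (115, 141), (118, 141), (121, 141), (124, 129), (127, 105), (130, 95), (133, 95), (136, 96), (139, 95)]
```

View pics/pull1.png

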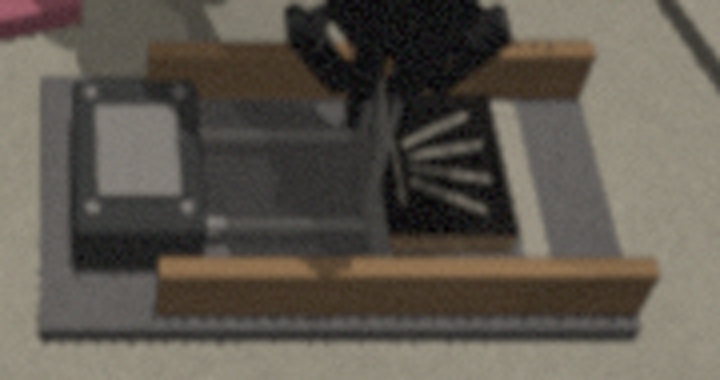

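The block is square against the bar, with its edge at bed y ≈ 100 to 101 and the tape centre at ≈ 118. It needs about 17.5 mm more, then a hold.

play_rows:
  plan:
    - [[0,0.2,0],[0,0,0],1]
    - [[0,0.2,0],[0,0,0],1]
    - [[0,0.2,0],[0,0,0],1]
    - [[0,0.1,0],[0,0,0],1]
    - [[0,0,0],[0,0,0],1]
    - [[0,0,0],[0,0,0],1]
    - [[0,0,0],[0,0,0],1]
    - [[0,0,0],[0,0,0],1]
    - [[0,0,0],[0,0,0],1]

```text
clock: 8.02
position: [0.5892, 0.1981, 0.0957]
tool_rot: [-3.14, -0.0, 2.958]
force: [-4.7, -5.6, 10.9]
grip_width: 0.0073
finger_force: 40.6
```

```bash
python3 -c "
from h import *
tcp(); look('pull2.png')"
```

```text
8.025 bed xy mm [-2.1 29.2] z 95.7 rot [-3.14  -0.     2.958] F [-4.7 -5.6 10.9] grip 0.0073 40.6
edge [(-52, np.float64(117.8)), (-44, np.float64(116.1)), (-36, np.float64(115.3)), (-28, np.float64(116.5)), (-20, np.float64(117.0)), (-12, np.float64(117.2)), (-4, np.float64(117.1)), (4, np.float64(117.2)), (12, np.float64(117.2)), (20, np.float64(117.1)), (28, np.float64(116.2)), (36, np.float64(114.1)), (44, np.float64(116.9)), (52, np.float64(37.8))]
tape lum [(100, 90), (103, 74), (106, 89), (109, 86), (112, 98), (115, 111), (118, 105), (121, 126), (124, 118), (127, 81), (130, 88), (133, 95), (136, 96), (139, 95)]
```

View pics/pull2.png

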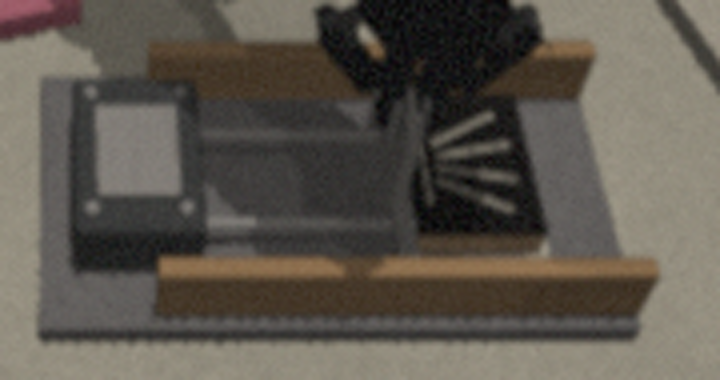

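The block's edge is at ≈ 117.5 on the tape's middle, and it held still. Now I ease the gauge home and release.

play_rows:
  plan:
    - [[0,-0.1,0],[0,0,0],1]
    - [[0,-0.3,0],[0,0,0],1]
    - [[0,-0.4,0],[0,0,0],1]
    - [[0,-0.4,0],[0,0,0],1]
    - [[0,-0.4,0],[0,0,0],1]
    - [[0,-0.4,0],[0,0,0],1]
    - [[0,-0.4,0],[0,0,0],1]
    - [[0,-0.4,0],[0,0,0],1]
    - [[0,-0.4,0],[0,0,0],1]
    - [[0,-0.4,0],[0,0,0],1]
    - [[0,-0.4,0],[0,0,0],1]
    - [[0,-0.3,0],[0,0,0],1]
    - [[0,-0.2,0],[0,0,0],1]
    - [[0,-0.06,0],[0,0,0],1]
    - [[0,0,0],[0,0,0],1]
    - [[0,0,0],[0,0,0],1]
    - [[0,0,0],[0,0,0],1]

```text
clock: 10.2
position: [0.5691, 0.0883, 0.0957]
tool_rot: [3.14, 0.001, 2.96]
force: [0.7, 7.4, 3.0]
grip_width: 0.0073
finger_force: 40.3
```

```bash
python3 -c "
from h import *
tcp(); look('home.png')"
```

```text
10.2 bed xy mm [ -2.2 -82.4] z 95.7 rot [3.14e+00 1.00e-03 2.96e+00] F [0.7 7.4 3. ] grip 0.0073 40.3
edge [(-52, np.float64(117.2)), (-44, np.float64(117.0)), (-36, np.float64(116.6)), (-28, np.float64(116.6)), (-20, np.float64(116.6)), (-12, np.float64(117.7)), (-4, np.float64(116.6)), (4, np.float64(117.2)), (12, np.float64(116.4)), (20, np.float64(116.9)), (28, np.float64(116.5)), (36, np.float64(116.2)), (44, np.float64(115.1))]
tape lum [(100, 77), (103, 78), (106, 81), (109, 91), (112, 86), (115, 99), (118, 111), (121, 128), (124, 117), (127, 86), (130, 91), (133, 97), (136, 96), (139, 97)]
```

play_rows:
  plan:
    - [[0,0,0],[0,0,0],-1]
    - [[0,0,0],[0,0,0],-1]
    - [[0,0,0],[0,0,0],-1]
    - [[0,0,0],[0,0,0],-1]
    - [[0,0,-0.5],[0,0,0],-1]
    - [[0,0,-1],[0,0,0],-1]
    - [[0,0,-1],[0,0,0],-1]
    - [[0,0,-1],[0,0,0],-1]
    - [[0,0,-1],[0,0,0],-1]

```text
clock: 11.38
position: [0.5687, 0.087, 0.2096]
tool_rot: [3.141, 0.001, 2.959]
force: [-1.0, 0.1, -0.8]
grip_width: 0.0855
finger_force: 0.0
```

play_rows:
  plan:
    - [[-0.1,-0.5,0],[0,0,0],-1]
    - [[-0.1,-1,0],[0,0,0],-1]
    - [[-0.1,-1,0],[0,0,0],-1]
    - [[-0.1,-1,0],[0,0,0],-1]
    - [[-0.1,-1,0],[0,0,0],-1]
    - [[-0.1,-1,0],[0,0,0],-1]
    - [[-0.1,-1,0],[0,0,0],-1]
    - [[-0.1,-1,0],[0,0,0],-1]
    - [[-0.1,-1,0],[0,0,0],-1]
    - [[-0.1,-1,0],[0,0,0],-1]
    - [[-0.1,-1,0],[0,0,0],-1]
    - [[-0.1,-1,0],[0,0,0],-1]
    - [[-0.1,-1,0],[0,0,0],-1]
    - [[-0.1,-1,0],[0,0,0],-1]
    - [[-0.1,-1,0],[0,0,0],-1]
    - [[-0.1,-1,0],[0,0,0],-1]
    - [[-0.1,-1,0],[0,0,0],-1]
    - [[0,-0.42,0.5],[0,0,0],-1]
    - [[0,0,0.5],[0,0,0],-1]
    - [[0,0,0],[0,0,0],-1]

```text
clock: 13.88
position: [0.5332, -0.3352, 0.1812]
tool_rot: [3.14, -0.002, 2.96]
force: [0.2, 0.5, -0.7]
grip_width: 0.0853
finger_force: 0.0
```

```bash
python3 - <<'E'
from h import *
tcp()
f=look('free.png')
W=cloud(f);b=bedxy(W)*1000;z=W[...,2]*1000
m=(z>95)&(z<115)&(abs(b[...,0])<50)&(b[...,1]<60)&(b[...,1]>-110);print("paddle y",np.percentile(b[m][:,1],[3,50,97]),m.sum())
f=grab_frame("side");W=cloud(f);px=f["pixels"].astype(int);b=bedxy(W)*1000;z=W[...,2]*1000
m=(px[...,0]-px[...,2]>30)&(b[...,1]<-440)&(b[...,1]>-570)&(abs(b[...,0]-39)<130)&(z>5)&(z<55)
r=cv2.minAreaRect(b[m].astype(np.float32));print("bridge bed",m.sum(),r)
E
```

```text
13.875 bed xy mm [  38.3 -505.5] z 181.2 rot [ 3.14e+00 -2.00e-03  2.96e+00] F [ 0.2  0.5 -0.7] grip 0.0853 0.0
edge [(-52, np.float64(116.8)), (-44, np.float64(116.2)), (-36, np.float64(117.4)), (-28, np.float64(117.0)), (-20, np.float64(115.7)), (-12, np.float64(116.8)), (-4, np.float64(116.5)), (4, np.float64(115.7)), (12, np.float64(118.0)), (20, np.float64(115.3)), (28, np.float64(117.7)), (36, np.float64(116.3)), (44, np.float64(117.3))]
tape lum [(100, 79), (103, 86), (106, 82), (109, 87), (112, 105), (115, 110), (118, 104), (121, 127), (124, 117), (127, 86), (130, 90), (133, 96), (136, 96), (139, 96)]
paddle y [-86.99424266 -83.48880907 -79.2003542 ] 87
bridge bed 1500 ((54.771156311035156, -504.5081787109375), (235.6588134765625, 84.86698913574219), 11.633246421813965)
```

Gauge home (paddle y -83.5), block in place, TCP centred over the bridge. Now I descend and grip.

play_rows:
  plan:
    - [[0,0,1],[0,0,0],-1]
    - [[0,0,1],[0,0,0],-1]
    - [[0,0,1],[0,0,0],-1]
    - [[0,0,1],[0,0,0],-1]
    - [[0,0,1],[0,0,0],-1]
    - [[0,0,0.5],[0,0,0],-1]
    - [[0,0,0.3],[0,0,0],-1]
    - [[0,0,0],[0,0,0],1]
    - [[0,0,0],[0,0,0],1]
    - [[0,0,0],[0,0,0],1]
    - [[0,0,0],[0,0,0],1]
    - [[0,0,0],[0,0,0],1]
    - [[0,0,0],[0,0,0],1]
    - [[0,0,0],[0,0,0],1]
  newtons: 60

```text
clock: 15.72
position: [0.5339, -0.3369, 0.0385]
tool_rot: [-3.141, 0.001, 2.959]
force: [-1.2, 0.5, 6.9]
grip_width: 0.0207
finger_force: 59.9
```

play_rows:
  plan:
    - [[0,0,-0.5],[0,0,0],1]
    - [[0,0,-1],[0,0,0],1]
    - [[0,0,-1],[0,0,0],1]
    - [[0,0,-1],[0,0,0],1]
    - [[0,0,-1],[0,0,0],1]
    - [[0,0,-1],[0,0,0],1]
    - [[0,0,-0.8],[0,0,0],1]
    - [[0,0,-0.5],[0,0,0],1]
    - [[0,0,0],[0,0,0],1]
    - [[0,0,0],[0,0,0],1]

```text
clock: 16.98
position: [0.5333, -0.3364, 0.2071]
tool_rot: [3.141, -0.001, 2.959]
force: [0.3, 0.3, -3.3]
grip_width: 0.021
finger_force: 58.8
```

```bash
cat >> h.py <<'E'
def bridge(cams=("scene","side"),zlo=100,y0=-600,y1=-400):
    for c in cams:
        f=grab_frame(c);W=cloud(f);px=f["pixels"].astype(int);b=bedxy(W)*1000;z=W[...,2]*1000
        m=(px[...,0]-px[...,2]>25)&(b[...,1]>y0)&(b[...,1]<y1)&(abs(b[...,0])<180)&(z>zlo)&(z<zlo+150)
        zb=np.median(z[m]); m&=abs(z-zb)<12
        r=cv2.minAreaRect(b[m].astype(np.float32))
        X=np.c_[b[m],np.ones(m.sum())]; s=np.linalg.lstsq(X,z[m],rcond=None)[0]
        print(c,m.sum(),"z",zb.round(1),np.round(r[0],1),np.round(r[1],1),round(r[2],1),"slope",s[:2].round(3))
        np.savez(c+"_b.npz",**f)
E
python3 -c "
from h import *
tcp(); bridge(); save(dict(np.load('scene_b.npz')),'lift.png',(130,120,330,300),3)"
```

```text
16.975 bed xy mm [  38.6 -506.7] z 207.1 rot [ 3.141e+00 -1.000e-03  2.959e+00] F [ 0.3  0.3 -3.3] grip 0.021 58.8
scene 964 z 181.1 [  39.9 -506.4] [ 50.9 198.8] 89.8 slope [-0.005 -0.001]
side 1460 z 181.3 [  38.  -508.1] [200.2  51.5] 0.1 slope [-0.001  0.074]
```

View pics/lift.png

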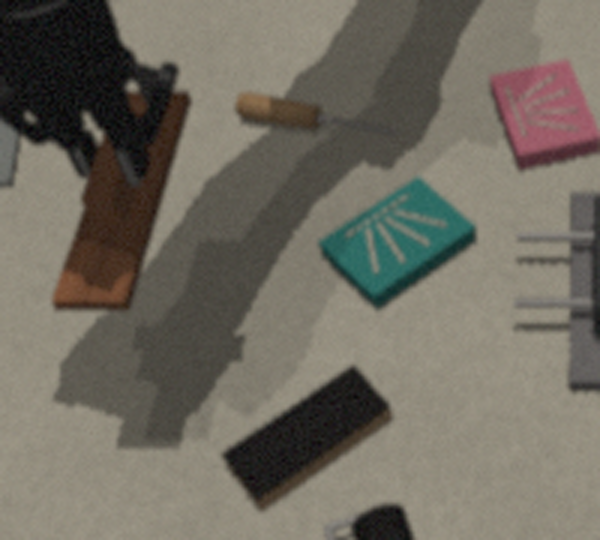

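The bridge is held level and square: centre (39, -507), board top at 181. Now I carry it to above the block's middle (bed y ≈ 77.5).

play_rows:
  plan:
    - [[0,0.5,0],[0,0,0],1]
    - [[0.08,1,0],[0,0,0],1]
    - [[0.08,1,0],[0,0,0],1]
    - [[0.08,1,0],[0,0,0],1]
    - [[0.08,1,0],[0,0,0],1]
    - [[0.08,1,0],[0,0,0],1]
    - [[0.08,1,0],[0,0,0],1]
    - [[0.08,1,0],[0,0,0],1]
    - [[0.08,1,0],[0,0,0],1]
    - [[0.08,1,0],[0,0,0],1]
    - [[0.08,1,0],[0,0,0],1]
    - [[0.08,1,0],[0,0,0],1]
    - [[0.08,1,0],[0,0,0],1]
    - [[0.08,1,0],[0,0,0],1]
    - [[0.08,1,0],[0,0,0],1]
    - [[0.08,1,0],[0,0,0],1]
    - [[0.08,1,0],[0,0,0],1]
    - [[0.08,1,0],[0,0,0],1]
    - [[0.08,1,0],[0,0,0],1]
    - [[0.08,1,0],[0,0,0],1]

```text
clock: 19.58
position: [0.5843, 0.1513, 0.2076]
tool_rot: [3.142, -0.0, 2.959]
force: [-0.4, 0.0, -2.4]
grip_width: 0.021
finger_force: 58.9
```

play_rows:
  plan:
    - [[0,1,0],[0,0,0],1]
    - [[0,1,0],[0,0,0],1]
    - [[0,0.9,0],[0,0,0],1]
    - [[0,0.6,0],[0,0,0],1]
    - [[0,0.36,0.2],[0,0,0],1]
    - [[0,0,0.8],[0,0,0],1]
    - [[0,0,0.5],[0,0,0],1]
    - [[0,0,0],[0,0,0],1]
    - [[0,0,0],[0,0,0],1]

```text
clock: 20.7
position: [0.6027, 0.2444, 0.1709]
tool_rot: [3.141, 0.001, 2.958]
force: [0.5, -0.2, -1.5]
grip_width: 0.0207
finger_force: 58.8
```

```bash
python3 -c "
from h import *
tcp(); bridge(zlo=85,y0=-20,y1=180)"
```

```text
20.7 bed xy mm [ 3.  77.1] z 170.9 rot [3.141e+00 1.000e-03 2.958e+00] F [ 0.5 -0.2 -1.5] grip 0.0207 58.8
scene 794 z 144.4 [ 3.8 75.9] [199.9  50.1] 0.1 slope [-0.007  0.021]
side 597 z 145.7 [ 3.6 74.5] [ 58.2 200.3] 89.3 slope [0.001 0.1  ]
```

play_rows:
  plan:
    - [[0.14,0.04,0.5],[0,0,0],1]
    - [[0,0,0.8],[0,0,0],1]
    - [[0,0,0.7],[0,0,0],1]
    - [[0,0,0.4],[0,0,0],1]
    - [[0,0,0.2],[0,0,0],1]
    - [[0,0,0.1],[0,0,0],1]
    - [[0,0,0.1],[0,0,0],1]
    - [[0,0,0.05],[0,0,0],1]
    - [[0,0,0],[0,0,0],1]
    - [[0,0,0],[0,0,0],1]

```text
clock: 22.05
position: [0.5992, 0.2462, 0.0992]
tool_rot: [3.142, 0.0, 2.959]
force: [-0.3, -0.3, -1.7]
grip_width: 0.0207
finger_force: 58.8
```

```bash
python3 -c "
from h import *
tcp(); bridge(zlo=63,y0=-20,y1=180)"
```

```text
22.05 bed xy mm [-0.8 78.3] z 99.2 rot [3.142 0.    2.959] F [-0.3 -0.3 -1.7] grip 0.0207 58.8
scene 718 z 72.7 [15.4 71. ] [209.  116.4] 21.9 slope [-0.008  0.009]
side 577 z 73.8 [ 0.4 79.6] [152.1 202.5] 80.7 slope [-0.002  0.074]
```

play_rows:
  plan:
    - [[0,0,0.04],[0,0,0],1]
    - [[0,0,0.04],[0,0,0],1]
    - [[0,0,0],[0,0,0],1]

```text
clock: 22.52
position: [0.5993, 0.2462, 0.0985]
tool_rot: [3.141, 0.0, 2.959]
force: [-7.5, -2.5, 20.7]
grip_width: 0.0209
finger_force: 61.9
```

In contact with both rails. Now I release and rise.

play_rows:
  plan:
    - [[0,0,-0.02],[0,0,0],0.6]
    - [[0,0,0],[0,0,0],0.2]
    - [[0,0,0],[0,0,0],-0.5]
    - [[0,0,0],[0,0,0],-1]
    - [[0,0,0],[0,0,0],-1]
    - [[0,0,0],[0,0,0],-1]
    - [[0,0,-0.4],[0,0,0],-1]
    - [[0,0,-1],[0,0,0],-1]
    - [[0,0,-1],[0,0,0],-1]
    - [[0,0,-1],[0,0,0],-1]
    - [[0,0,-1],[0,0,0],-1]
    - [[0,0,-1],[0,0,0],-1]
    - [[1,0,0],[0,0,0],-1]
    - [[1,0,0],[0,0,0],-1]
    - [[1,0,0],[0,0,0],-1]
    - [[0,0,0],[0,0,0],-1]
    - [[0,0,0],[0,0,0],-1]

```text
clock: 24.65
position: [0.526, 0.2597, 0.2332]
tool_rot: [3.141, 0.001, 2.959]
force: [-0.5, 0.3, 0.2]
grip_width: 0.0855
finger_force: 0.0
```

```bash
python3 - <<'E'
from h import *
tcp()
f=look('end.png')
for c in("scene","side"):
    f=grab_frame(c);W=cloud(f);px=f["pixels"].astype(int);b=bedxy(W)*1000;z=W[...,2]*1000
    br=(px[...,0]-px[...,2]>25)&(b[...,1]>20)&(b[...,1]<140)&(abs(b[...,0])<130)
    for n,lo,hi in(("board",67,80),("rib",100,112)):
        m=br&(z>lo)&(z<hi);r=cv2.minAreaRect(b[m].astype(np.float32))
        s=np.linalg.lstsq(np.c_[b[m],np.ones(m.sum())],z[m],rcond=None)[0]
        print(c,n,m.sum(),np.median(z[m]).round(1),np.round(r[0],1),np.round(r[1],1),round(r[2],1),s[:2].round(3))
    m=(z>95)&(z<115)&(abs(b[...,0])<50)&(b[...,1]<-50)&(b[...,1]>-110);print("paddle y",np.percentile(b[m][:,1],[3,50,97]))
E
```

```text
24.65 bed xy mm [-75.3  78.5] z 233.2 rot [3.141e+00 1.000e-03 2.959e+00] F [-0.5  0.3  0.2] grip 0.0855 0.0
edge [(-52, np.float64(118.0)), (-44, np.float64(117.1)), (-36, np.float64(118.2)), (-28, np.float64(118.3)), (-20, np.float64(117.0)), (-12, np.float64(118.4)), (-4, np.float64(117.5)), (4, np.float64(118.0)), (12, np.float64(117.9)), (20, np.float64(118.2)), (28, np.float64(117.7)), (36, np.float64(117.8)), (44, np.float64(117.9))]
tape lum [(124, 97), (127, 78), (130, 78), (133, 83), (136, 85), (139, 86)]
scene board 926 71.6 [-0.8 77.5] [ 50.4 202.4] 89.9 [-0.003  0.003]
scene rib 251 105.4 [-0.5 77.1] [21.5 79.6] 89.6 [-0.007  0.066]
paddle y [-86.92763146 -83.67584353 -79.31882829]
side board 469 72.8 [ 0.1 75.4] [199.7  55.6] 0.3 [0.002 0.024]
side rib 116 106.3 [-1.  75.9] [25.5 77.9] 89.7 [-0.     0.111]
paddle y [-89.36650682 -84.97891899 -78.11637636]
```

View pics/end.png

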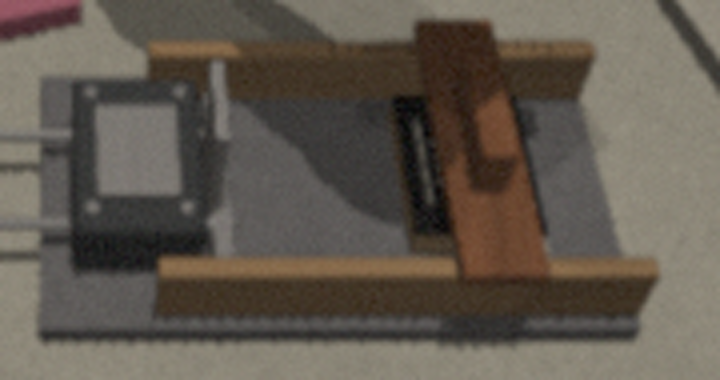

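The bridge lies level and square on both rails, centred at (-0.5, 77) over the block's middle. The block's edge is on the tape and the gauge is home, so I'm handing in.

```bash
python3 -c "
from workcell import bot
print(bot.job_done())"
```

```text
the job is handed in; nothing more can be done
None
```

The job is handed in at about 25 s: by my last measurements the block's leading edge is within about 1 mm of the tape's middle, the gauge is home, and the bridge lies level and square on both rails over the block's middle; no verdict came back.

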